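# Start the UV curing box for the print on its turntable

## Task

Cure the resin print that stands on the turntable of the UV box: push the amber lid fully shut without slamming it, then push in the time key for that print (the key with one bar for the shepherd, the key with three bars for the thick well) until it latches, and then press the green start button all the way down and let it spring back. Pick nothing up, push no other time key, leave the red mains rocker on, and leave the prints and everything else on the table where they are.

Things in the scene. Friction and masses are not known exactly. Their poses are not given: they have to be found in the camera images.
- cure_box: Grey UV curing box, fixed, 260 (x, depth) x 340 (y, width) x 125 mm high. Origin: centre of underside; x to its rear (away from the robot), y to its left. Left: open light chamber 240 mm wide, centred at y=+50 mm, with the lid. Right: level key deck, centred at y=-120, top at z=125. On it, front to rear: green start button x=-88, keys of one, two, three bars x=-40, 0, +40, red mains rocker x=+88.
- lid (a joint): Angle of the lid (black frame, amber window, 240 wide x 250 long x 6 mm, 15 mm finger tab at its free front edge). 0 = fully shut and level, outer face 132 mm above the table; grows as it opens, starts 0.55 to 0.95 rad. Hinge line: along the box's y at its x=+125, z=126 mm (rear); lid's middle at y=+50. Friction hinge: stays where left, 2 to 5 N at the free edge shuts it.
- lid_push (a point): point on the outer (upper) face of the lid, on its middle line, 225 mm from the hinge line and 25 mm from the free edge, on the black frame; moves with the lid. Its x axis lies in the lid pointing to the hinge, z is square to the outer face, pointing outward (up when shut).
- turntable (a point): centre of the top of the round turntable (170 mm across) inside the chamber, 35 mm above the table; it does not turn.
- shepherd: ivory resin print of a robed shepherd with hat and staff, 67 mm tall, base 38 mm across, loose. Origin at the centre of its base. It stands either on the turntable in the chamber or on the draining rack.
- well: ivory resin print of a thick round well with a small pitched roof, 66 mm across and 78 mm tall, loose. Origin at the centre of its base. It stands where the shepherd does not: on the turntable or on the draining rack.
- rack: draining rack: steel grid in a blue tray, 150 by 130 mm, top of the grid 35 mm above the table, fixed; origin at the centre of its underside. It carries the print that is not being cured.
- key1 (a joint): travel of the dark grey time key marked with one white bar: 0 = out (start), 0.005 m = fully in. Latching: it stays in where it is pushed; pushing it takes about 3 N.
- key1_top (a point): centre of the top of the key with one white bar (24 by 28 mm, top 10 mm above the deck when out, 5 mm when in); moves with the key. It is pushed straight down.
- key2 (a joint): travel of the dark grey time key marked with two white bars: 0 = out (start), 0.005 m = fully in. Latching: it stays in where it is pushed; pushing it takes about 3 N.
- key2_top (a point): centre of the top of the key with two white bars (24 by 28 mm, top 10 mm above the deck when out, 5 mm when in); moves with the key. It is pushed straight down.
- key3 (a joint): travel of the dark grey time key marked with three white bars: 0 = out (start), 0.005 m = fully in. Latching: it stays in where it is pushed; pushing it takes about 3 N.
- key3_top (a point): centre of the top of the key with three white bars (24 by 28 mm, top 10 mm above the deck when out, 5 mm when in); moves with the key. It is pushed straight down.
- start (a joint): travel of the round green start button: 0 = released, 0.006 m = fully down. It springs back; 1 N to begin, 4 N fully down.
- start_top (a point): centre of the top of the green start button (30 mm across, top 12 mm above the deck when released); moves with it. It is pushed straight down.
- mains (a joint): angle of the red mains rocker at the rear of the deck: 0 = on (as it starts), 0.3 rad = off. It is to stay on.
- mains_top (a point): centre of the top of the red mains rocker (30 by 22 mm, about 8 mm above the deck).
- foam_can: bystander: tall aluminium and green foam spray can, 66 mm across, 235 mm tall, origin under its centre.
- resin_bottle: bystander: grey resin bottle, 72 mm across, 150 mm tall, origin under its centre.
- paint_pot: bystander: open white pot, 70 mm across, 60 mm tall, origin under its centre.
- offcut: bystander: wooden offcut 90 x 50 x 35 mm, origin under its centre.
- scraper: bystander: flat scraper lying on the table, 200 mm long, under 30 mm high, origin under its centre.
- glue_gun: bystander: orange and black glue gun lying on its side, about 180 x 170 mm, 34 mm high, origin under its barrel.
There are look-alikes about, which are no part of the job. What is shaped like the well but pink, purple or turquoise is not meant.

How it is judged (in metres and radians):
On the way, in this order (a step that is already met when the one before it is completed fails the run):
1. the lid is fully shut (value of joint lid below 0.03 rad), for 0.2 s.
2. the time key for the print on the turntable is in, the other two are out (((horizontal distance between shepherd and turntable below 0.06 m and value of joint key1 above 0.0035 m and value of joint each of key2, key3 below 0.002 m) or (horizontal distance between well and turntable below 0.06 m and value of joint key3 above 0.0035 m and value of joint each of key1, key2 below 0.002 m))), for 0.1 s.
3. the green start button is pressed down (value of joint start above 0.004 m and ((horizontal distance between shepherd and turntable below 0.06 m and value of joint key1 above 0.0035 m and value of joint each of key2, key3 below 0.002 m) or (horizontal distance between well and turntable below 0.06 m and value of joint key3 above 0.0035 m and value of joint each of key1, key2 below 0.002 m)) and value of joint lid below 0.03 rad), for 0.03 s.
At the end, for the whole second after the job is handed in: The lid is shut (under 0.03 rad), the right time key is in (3.5 mm or more of its 5 mm) and the other two out (under 2 mm), the start button has sprung back (under 1.5 mm), the mains rocker is still on, and both prints stand upright (value of joint lid below 0.03 rad and ((horizontal distance between shepherd and turntable below 0.06 m and value of joint key1 above 0.0035 m and value of joint each of key2, key3 below 0.002 m) or (horizontal distance between well and turntable below 0.06 m and value of joint key3 above 0.0035 m and value of joint each of key1, key2 below 0.002 m)) and value of joint start below 0.0015 m and value of joint mains below 0.12 rad and angle between each of shepherd, well's own z axis and vertical below 0.15 rad); the robot touches nothing.
It fails at once if the start button is pressed while the lid is open or the right time key is not in (value of joint start above 0.003 m and not (value of joint lid below 0.06 rad and ((horizontal distance between shepherd and turntable below 0.06 m and value of joint key1 above 0.0035 m and value of joint each of key2, key3 below 0.002 m) or (horizontal distance between well and turntable below 0.06 m and value of joint key3 above 0.0035 m and value of joint each of key1, key2 below 0.002 m)))).
It fails at once if a wrong time key is pushed or the mains rocker is switched off (value of joint mains above 0.15 rad or value of joint key2 above 0.003 m or (horizontal distance between shepherd and turntable below 0.06 m and value of joint key3 above 0.003 m) or (horizontal distance between well and turntable below 0.06 m and value of joint key1 above 0.003 m)).
It fails at once if the lid is slammed (over 3 rad/s) or lifted further open than it stood (past 1.15 rad) (velocity of joint lid below -3 rad/s or value of joint lid above 1.15 rad).
It fails at once if a print is lifted, carried or shifted by more than 20 mm (distance of any of shepherd, well from where it was at the start of the episode above 0.02 m).
It fails at once if a bystander is lifted, carried or knocked more than 30 mm away (distance of any of foam_can, resin_bottle, paint_pot, offcut, scraper, glue_gun from where it was at the start of the episode above 0.03 m).
It also fails if it takes over 48 s, if anything falls off the work surface, if the arm or the gripper's body presses on something with over 40 N, if the wrist force passes 120 N, or if a joint passes its speed limit or range.

## Robot

A 6-joint arm with a two-finger parallel gripper is mounted at the origin on the work surface. World frame = base frame: x ahead of the robot, y to its left, z up, the work surface at z = 0. Lengths are in m, angles in degrees, forces in N, time in s.
With the tool pointing down it reaches from about 0.275 to 0.85 m from the base axis. Payload 19 kg.
Tool frame: the origin (TCP) lies at the very end of the fingers, on their centre line; the grasp point (between the pads) lies 19 mm behind it (bot.tcp_to_grasp is the distance from the TCP to the grasp point, in m); z points along the fingers, y is the line along which they close (so a half turn about z gives the same grasp; the last joint's range is limited). The gripper opens to 85 mm and grips with 20 to 120 N. Pads are 22 mm wide; open, the fingers measure 114 mm over their backs; the gripper's body (76 mm by 85 mm) begins 54 mm behind the grasp point. The pads swing forward as they close: fully open they stand 13 mm farther back than shut.
Start: joints at [-81.761, 8.623, 82.357, -0, 89.026, -7.678], TCP at [0.158, -0.553, 0.231] pointing down, gripper open.
Joint ranges: [-160.23, 160.23], [-39.13, 120.54], [6.94, 153.29], [-79.49, 259.48], [9.18, 160.14], [-161.06, 161.06]. Speed limits (degrees/s): [108.29, 108.29, 127.2, 172.46, 172.46, 172.46].

## Interface

Orientations are given as [roll, pitch, yaw] about the fixed x, y, z axes, in that order (R = Rz(yaw) Ry(pitch) Rx(roll)).
In Python, from rig import status, capture, camera_info, bot gives the robot as it stands.
- The arm moves only by the tool jog_arm, never from a script. Its argument "moves" is a list of rows, each a list of 3 entries, a list of its own where there are three numbers: the shift along the tool's x, y, z in units of 0.75 m (1.0 is 0.75 m), then the turn, a rotation vector about the tool's x, y, z in units of pi rad (1.0 is pi rad), then the opening, from -1 (shut) to 1 (fully open). A call has 1 to 5 rows; each row is the pose to reach, as a shift and turn from the pose commanded when the call began, along the tool's axes at that moment, turning the shorter way round; what a row does not reach only later rows make up. A row lasts 1/10 s, in which the tool goes at most 50 mm and 8.59 degrees, less where a joint would pass 70% of its speed; a pose out of reach is approached as far as the arm can. A call with a number of a shift or a turn outside -1 to 1 is refused whole. A call with a gripper value outside its range is refused whole. The fingers move at their own pace and stop on an object; "squeeze" is the grip in N (left out, the last holds). Time passes only in rows, so rows that repeat a pose let the fingers close. It gives the time, the measured TCP pose, the force, the opening and the grip force at its end, in the units of the state.
- status.observe(): the state, without advancing time (a new reading comes with each control period).
- capture(name): name is "side" or "top"; returns the picture (384x512x3 uint8, red, green, blue); there is no depth.
- camera_info(name): a dict with "camera_matrix" (3x3 intrinsics, pixels), "D" ([k1, k2, p1, p2, k3] as OpenCV has them; the pictures are not rectified), "rvec" (rotation vector, rad) and "tvec" (3), from world to camera coordinates, as OpenCV has them. Camera axes: x right, y down, z forward; pixel columns grow to the right and rows downward; lengths in m; the calibration is good to about 2 mm. A picture is of the moment at which its call begins. camera_info takes no time and is no camera call.
- bot.sign_off(): hands the job in; it is judged then, once.
The state is a dict: "t": time; "joints": joint angles; "qd": joint speeds; "joint_torque": joint torques, N m; "tool_pos": TCP position; "orientation": TCP orientation; "contact_force": force on the tool from outside, world axes, zero at the start; "moment": the same for the moment, N m; "gripper_width": finger opening in m; "grasp_force": force on a finger pad.
Only numpy, scipy, OpenCV 4.12 (cv2) and the standard library are available. Lean on these libraries where they do the work, as an engineer would, in place of code of your own. Each camera call takes 0.05 s, during which the arm holds its last target. There are 200 camera calls.

## Working session

There is one attempt and no reset: what is moved stays moved. The work goes in short steps, Python scripts to look and compute and a tool call to move; the robot and the scene stay as the last step left them, time stands still between calls to the robot, and variables do not carry over. Pictures are saved under pics/ and viewed, at most 10 in all, crops included, and the job is handed in when it is done.

Besides the shell and the picture viewer there is one more tool, called after "Call:" in YAML: its name, and indented under it one key for each argument. jog_arm: Moves the arm, as the interface text tells. Its arguments: {"type":"object","properties":{"moves":{"type":"array"},"squeeze":{"type":"number"}},"required":["moves"]}

```bash
mkdir -p pics; python3 - <<'E'
from rig import status,capture,camera_info,bot
import cv2
for n in("side","top"):
    cv2.imwrite(f"pics/{n}0.png",cv2.resize(capture(n)[:,:,::-1],(800,600),interpolation=cv2.INTER_CUBIC))
    print(n,camera_info(n))
print(status.observe())
E
```

```text
side {'camera_matrix': array([[438.23918076,   0.        , 254.53940079],
       [  0.        , 438.23918076, 188.72767742],
       [  0.        ,   0.        ,   1.        ]]), 'D': array([-0.06559445,  0.        ,  0.        ,  0.        ,  0.        ]), 'rvec': array([ 2.27265839, -0.47437029,  0.19292088]), 'tvec': array([-0.43336434,  0.21237455,  1.66949015])}
top {'camera_matrix': array([[351.77099999,   0.        , 253.42275243],
       [  0.        , 351.77099999, 189.65529507],
       [  0.        ,   0.        ,   1.        ]]), 'D': array([-0.10720804,  0.        ,  0.        ,  0.        ,  0.        ]), 'rvec': array([ 2.1250981 , -2.10480944,  0.19978552]), 'tvec': array([0.00938256, 0.518919  , 1.36224641])}
{'t': 0.1, 'joints': array([-8.17609366e+01,  8.64704164e+00,  8.23856850e+01,  4.85149994e-04,
        8.90257853e+01, -7.67689574e+00]), 'qd': array([ 0.09626387, -0.01832431, -0.18327067, -0.01930109, -0.03332685,
       -0.11174579]), 'joint_torque': array([ 5.27003343e-03, -7.14376760e+01, -5.71798575e+01,  1.22817337e-04,
        7.08181498e-03, -1.12645125e-05]), 'tool_pos': array([ 0.15764263, -0.55276191,  0.23077792]), 'orientation': array([-1.79942077e+02, -8.29713155e-03,  1.59159464e+01]), 'contact_force': array([ 0.32134753,  0.09460648, -0.0224048 ]), 'moment': array([ 0.00333397, -0.00890524,  0.03167482]), 'grasp_force': 0.0, 'gripper_width': 0.08521809757340051}
```

View pics/side0.png

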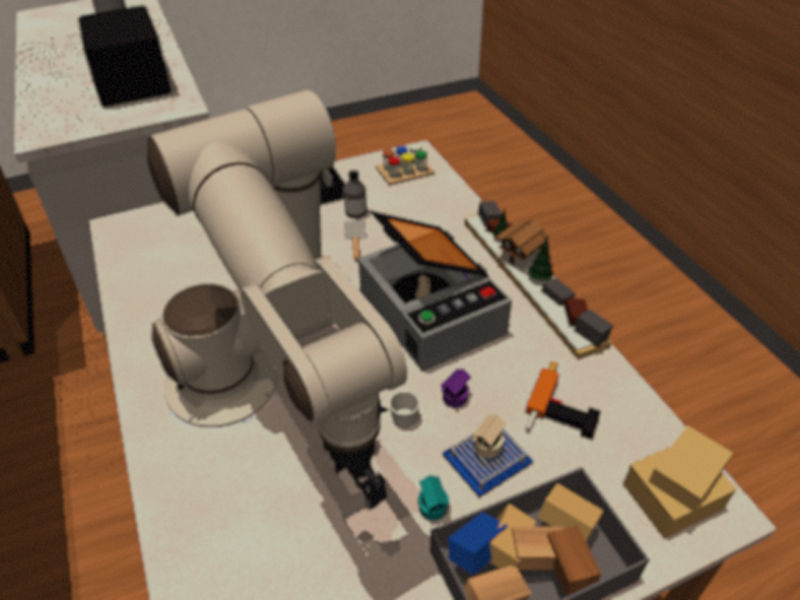

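View pics/top0.png

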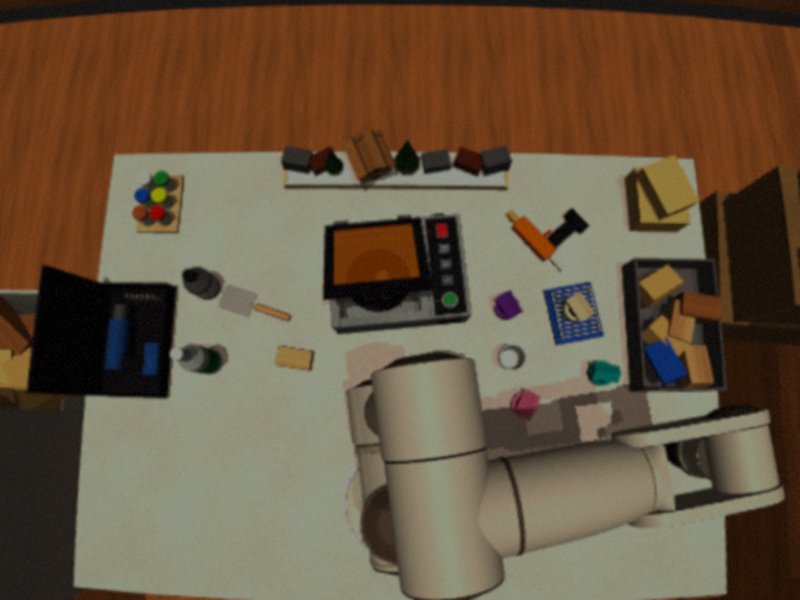

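Side: the box is at about (435,300), the green button at (428,316) and the rocker at (488,292). A print is in the chamber at (424,285). An ivory roofed well is on the rack at (490,437), or (578,308) in the top view. Look-alike wells are purple (456,388), turquoise (433,497) and pink (top 525,402), none of them meant. Next I'll crop closer.

```bash
python3 - <<'E'
from rig import capture
import cv2,numpy as np
a=capture("side")[:,:,::-1]; b=capture("top")[:,:,::-1]
A=cv2.resize(a[125:240,220:335],(600,600),interpolation=cv2.INTER_CUBIC)
A2=cv2.resize(a[260:320,280:345],(200,185),interpolation=cv2.INTER_CUBIC)
A=np.hstack([A,np.vstack([A2,np.zeros((415,200,3),np.uint8)])])
cv2.imwrite("pics/sc.png",A)
cv2.imwrite("pics/tc.png",cv2.resize(b[130:220,200:310],(733,600),interpolation=cv2.INTER_CUBIC))
E
```

```text
(no output)
```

View pics/sc.png

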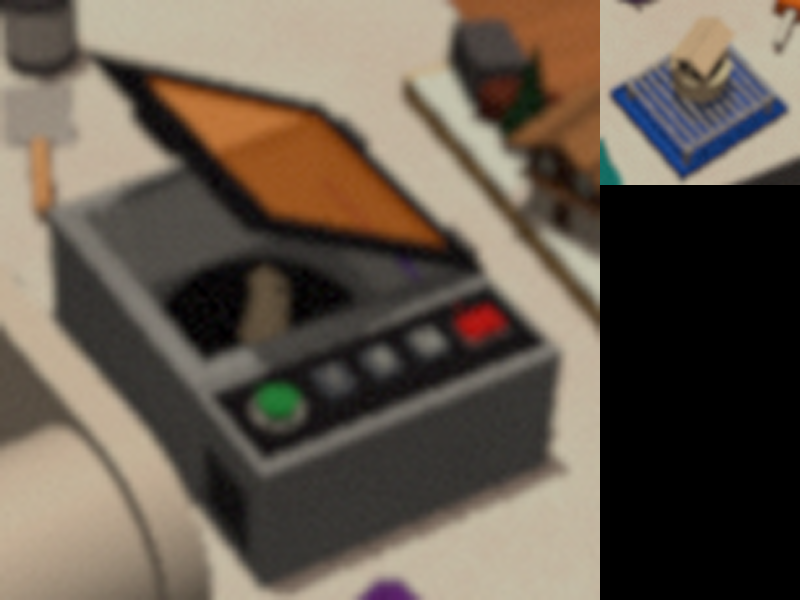

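View pics/tc.png

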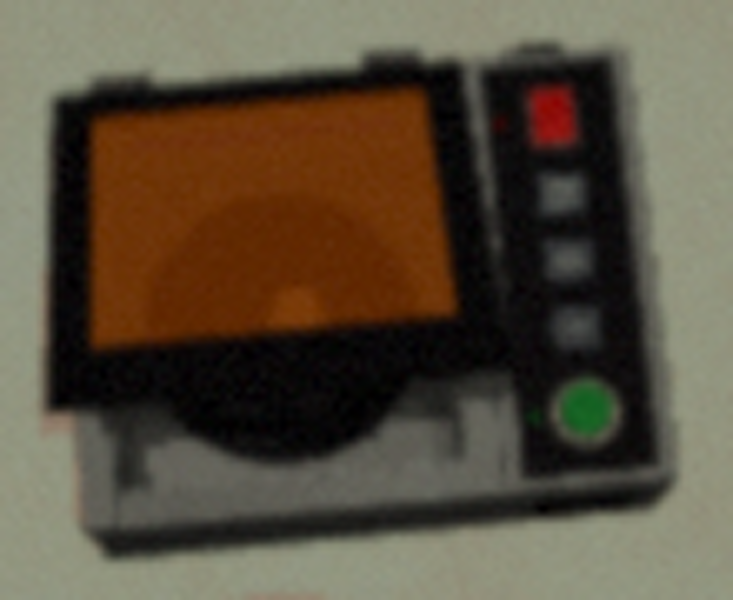

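The chamber print is tall and narrow (side crop 265,300), so it's the shepherd, and the ivory well is on the rack. The key to push is one bar, next to the green button (side crop 335,379; top crop 576,327). Next I'll fit the box pose and lid angle.

```bash
cat >fit.py <<'E'
from rig import camera_info
import cv2,numpy as np
from scipy.optimize import least_squares
from math import sin,cos
dk=[(-.088,-.12,.137),(-.04,-.12,.135),(0,-.12,.135),(.04,-.12,.135),(.088,-.12,.133)]
def lid(a,s,y,t=.006): # s from hinge, t above hinge plane
    return (.125-s*cos(a)+t*sin(a)*1, y, .126+s*sin(a)+t*cos(a))
top=np.array([(585,410),(576,327),(568,260),(563,193),(554,116),(50,410),(512,366)],float)
side=np.array([(279,401),(335,379),(380,358),(430,340),(482,322),(95,55),(265,215)],float)
top=(top+.5)*.15-.5+[200,130]; side=(side+.5)*115/600-.5+[220,125]
def pts(p):
    x,y,w,a=p
    P=np.array(dk+[lid(a,.25,.17,.003),lid(a,.25,-.07,.003)])
    R=np.array([[cos(w),-sin(w),0],[sin(w),cos(w),0],[0,0,1]])
    return P@R.T+[x,y,0]
def res(p):
    r=[]
    for n,m in(("top",top),("side",side)):
        c=camera_info(n); q,_=cv2.projectPoints(pts(p),c["rvec"],c["tvec"],c["camera_matrix"],c["D"])
        r.append(q[:,0]-m)
    return np.array(r)
if __name__=="__main__":
    s=least_squares(lambda p:res(p).ravel(),[.5,0,0,.7],loss="soft_l1")
    p=s.x; print(p,"yawdeg",np.degrees(p[2])); print(res(p).round(1)); print(pts(p).round(4))
    R=np.array([[cos(p[2]),-sin(p[2])],[sin(p[2]),cos(p[2])]])
    for a in (p[3],.5,.25,0):
        q=np.array(lid(a,.225,.05)); print(a,(R@q[:2]+p[:2]).round(4),q[2].round(4))
E
python3 fit.py
```

```text
[0.57323828 0.01209562 0.10684696 0.57202911] yawdeg 6.121880003047186
[[[ 0.6 -0.3]
  [ 0.5 -0.1]
  [ 0.5 -0.2]
  [ 0.  -0.1]
  [-0.1 -0.3]
  [-0.5 -0.5]
  [ 0.2 -0.7]]

 [[-0.1 -0.3]
  [ 0.  -0.2]
  [ 0.3  0.2]
  [-0.6  0.1]
  [-0.3 -0.3]
  [-1.1 -1.3]
  [-2.9  1.4]]]
[[ 0.4985 -0.1166  0.137 ]
 [ 0.5463 -0.1115  0.135 ]
 [ 0.586  -0.1072  0.135 ]
 [ 0.6258 -0.103   0.135 ]
 [ 0.6735 -0.0978  0.133 ]
 [ 0.472   0.1722  0.2639]
 [ 0.4976 -0.0664  0.2639]]
0.5720291114397787 [0.5073 0.0553] 0.2528
0.5 [0.4987 0.0544] 0.2391
0.25 [0.4769 0.0521] 0.1875
0 [0.4685 0.0511] 0.132
```

```bash
cat >go.py <<'E'
import sys,numpy as np
from rig import status
from scipy.spatial.transform import Rotation as R
s=status.observe(); r=R.from_euler("xyz",s["orientation"],degrees=True)
print(s["t"],s["tool_pos"].round(4),s["orientation"].round(2),s["contact_force"].round(1),s["joints"].round(0))
for a in sys.argv[1:]:
    v=[float(k) for k in a.split(",")]
    print((r.inv().apply(np.array(v[:3])-s["tool_pos"])/.75).round(4),((r.inv()*R.from_euler("xyz",[180,0,6],degrees=True)).as_rotvec()/np.pi).round(4))
E
python3 go.py .515,.056,.36
```

```text
0.2 [ 0.1576 -0.5528  0.2309] [-179.96   -0.     15.92] [ 0.5 -0.4 -0.2] [-82.   9.  82.  -0.  89.  -8.]
[ 0.6808 -0.6501 -0.1716] [-0.0002 -0.      0.0551]
```

Call:
jog_arm:
  moves:
    - [[0.68,-0.65,-0.172],[0,0,0.055],-1]
    - [[0.68,-0.65,-0.172],[0,0,0.055],-1]
    - [[0.68,-0.65,-0.172],[0,0,0.055],-1]
    - [[0.68,-0.65,-0.172],[0,0,0.055],-1]
    - [[0.68,-0.65,-0.172],[0,0,0.055],-1]

```text
t: 0.7
tool_pos: [0.2824, -0.3389, 0.2766]
orientation: [180.0, -0.0, 6.0]
contact_force: [1.8, -0.4, 1.4]
gripper_width: 0.0122
grasp_force: 0.0
```

```bash
python3 go.py .515,.056,.36
```

```text
0.7 [ 0.2824 -0.3389  0.2766] [ 1.80e+02 -1.00e-02  5.98e+00] [ 1.8 -0.4  1.4] [-60.  -8.  94.   0.  94.  24.]
[ 0.3633 -0.4914 -0.1112] [ 0.     -0.     -0.0001]
```

Call:
jog_arm:
  moves:
    - [[0.363,-0.491,-0.111],[0,0,0],-1]
    - [[0.363,-0.491,-0.111],[0,0,0],-1]
    - [[0.363,-0.491,-0.111],[0,0,0],-1]
    - [[0.363,-0.491,-0.111],[0,0,0],-1]
    - [[0.363,-0.491,-0.111],[0,0,0],-1]

```text
t: 1.2
tool_pos: [0.4072, -0.1267, 0.3216]
orientation: [180.0, -0.0, 6.0]
contact_force: [0.8, -1.1, 0.4]
gripper_width: 0.0001
grasp_force: 0.0
```

```bash
python3 go.py .515,.056,.36
```

```text
1.2 [ 0.4072 -0.1267  0.3216] [ 1.7998e+02 -3.0000e-02  6.0100e+00] [ 0.8 -1.1  0.4] [-28. -10.  91.   0. 100.  56.]
[ 0.1685 -0.2272 -0.0512] [ 0.0001 -0.0002  0.0001]
```

Call:
jog_arm:
  moves:
    - [[0.168,-0.227,-0.051],[0,0,0],-1]
    - [[0.168,-0.227,-0.051],[0,0,0],-1]
    - [[0.168,-0.227,-0.051],[0,0,0],-1]
    - [[0.168,-0.227,-0.051],[0,0,0],-1]
    - [[0.168,-0.227,-0.051],[0,0,0],-1]

```text
t: 1.7
tool_pos: [0.5155, 0.0573, 0.3594]
orientation: [-180.0, -0.0, 6.2]
contact_force: [-0.2, 0.5, 0.2]
gripper_width: -0.0001
grasp_force: 0.0
```

```bash
python3 go.py .512,.055,.27 .505,.054,.23  .49,.053,.14; python3 -c "
from rig import capture
import cv2
b=capture('top')[:,:,::-1];a=capture('side')[:,:,::-1]
import numpy as np
f=lambda i:cv2.resize(i,(400,400))
cv2.imwrite('pics/c1.png',np.hstack([f(a[90:240,190:340]),f(b[100:250,180:330])]))"
```

```text
1.7 [0.5155 0.0573 0.3594] [-1.7995e+02 -1.0000e-02  6.2000e+00] [-0.2  0.5  0.2] [ -2.   1.  76.   0. 103.  82.]
[-0.005   0.0027  0.1191] [-0.0003 -0.      0.0011]
[-0.0144  0.0031  0.1725] [-0.0003 -0.      0.0011]
[-0.0345  0.0023  0.2925] [-0.0003 -0.      0.0011]
```

View pics/c1.png

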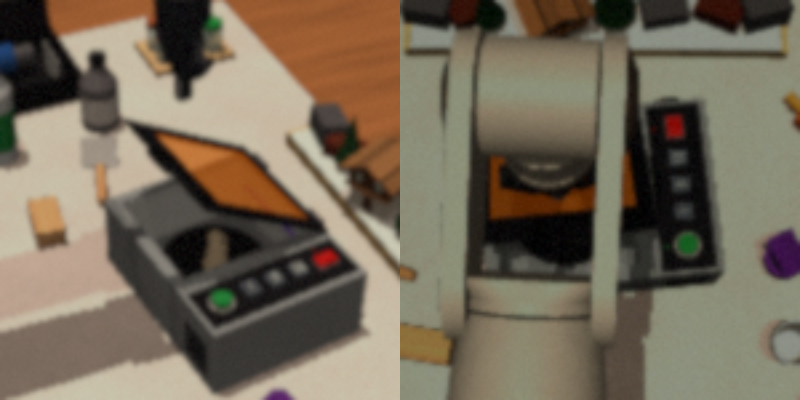

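The shut fingertips (side 183,95) hang above the middle of the lid's free edge, and the lid hasn't moved. Now lowering onto it.

Call:
jog_arm:
  moves:
    - [[-0.003,0.003,0.06],[0,0,0],-1]
    - [[-0.005,0.003,0.11],[0,0,0],-1]
    - [[-0.005,0.003,0.12],[0,0,0],-1]
    - [[-0.008,0.003,0.135],[0,0,0],-1]
    - [[-0.01,0.003,0.15],[0,0,0],-1]

```text
t: 2.3
tool_pos: [0.5073, 0.0502, 0.2479]
orientation: [180.0, -0.1, 6.0]
contact_force: [-1.1, 0.2, 2.1]
gripper_width: 0.0001
grasp_force: 0.7
```

Call:
jog_arm:
  moves:
    - [[-0.003,0,0.018],[0,0,0],-1]
    - [[-0.006,0,0.036],[0,0,0],-1]
    - [[-0.01,0,0.054],[0,0,0],-1]
    - [[-0.013,0,0.072],[0,0,0],-1]
    - [[-0.016,0,0.09],[0,0,0],-1]

```text
t: 2.8
tool_pos: [0.4947, 0.0495, 0.1781]
orientation: [-180.0, 0.0, 6.0]
contact_force: [0.3, -0.9, 1.9]
gripper_width: 0.0001
grasp_force: 0.6
```

```bash
python3 go.py .49,.053,.142 .49,.053,.132
```

```text
2.8 [0.4947 0.0495 0.1781] [-1.7999e+02  1.0000e-02  6.0200e+00] [ 0.3 -0.9  1.9] [-3.  1. 97.  0. 82. 81.]
[-0.0058 -0.0053  0.0482] [-0.      0.      0.0001]
[-0.0058 -0.0053  0.0615] [-0.      0.      0.0001]
```

Call:
jog_arm:
  moves:
    - [[-0.002,0,0.015],[0,0,0],-1]
    - [[-0.004,0,0.03],[0,0,0],-1]
    - [[-0.005,0,0.04],[0,0,0],-1]
    - [[-0.006,0,0.048],[0,0,0],-1]
    - [[-0.006,0,0.053],[0,0,0],-1]

```text
t: 3.3
tool_pos: [0.4905, 0.049, 0.1391]
orientation: [-180.0, 0.0, 6.0]
contact_force: [-0.9, -0.6, 1.9]
gripper_width: 0.0001
grasp_force: 0.5
```

Call:
jog_arm:
  moves:
    - [[0,0,0.004],[0,0,0],-1]
    - [[0,0,0.006],[0,0,0],-1]
    - [[0,0,0.008],[0,0,0],-1]
    - [[0,0,0.008],[0,0,0],-1]

```text
t: 3.7
tool_pos: [0.4906, 0.049, 0.1335]
orientation: [-180.0, -0.0, 6.0]
contact_force: [-0.0, 0.3, -0.2]
gripper_width: -0.0003
grasp_force: 0.0
```

Call:
jog_arm:
  moves:
    - [[0,0,0.001],[0,0,0],-1]
    - [[0,0,0.002],[0,0,0],-1]
    - [[0,0,0.003],[0,0,0],-1]
    - [[0,0,0.003],[0,0,0],-1]
    - [[0,0,0.003],[0,0,0],-1]

```text
t: 4.2
tool_pos: [0.4907, 0.049, 0.1318]
orientation: [180.0, -0.0, 6.0]
contact_force: [-1.8, 0.1, 8.3]
gripper_width: 0.0003
grasp_force: 3.7
```

Call:
jog_arm:
  moves:
    - [[0,0,0.002],[0,0,0],-1]
    - [[0,0,0.001],[0,0,0],-1]
    - [[0,0,-0.03],[0,0,0],-1]
    - [[0,0,-0.08],[0,0,0],-1]
    - [[0,0,-0.08],[0,0,0],-1]

```text
t: 4.7
tool_pos: [0.4922, 0.049, 0.1956]
orientation: [179.9, -0.4, 6.0]
contact_force: [0.5, -0.0, -2.1]
gripper_width: 0.0001
grasp_force: 0.0
```

```bash
python3 go.py .5463,-.1115,.19; python3 -c "
from rig import capture
import cv2
b=capture('top')[:,:,::-1];a=capture('side')[:,:,::-1]
import numpy as np
f=lambda i:cv2.resize(i,(400,400))
cv2.imwrite('pics/c2.png',np.hstack([f(a[125:240,220:335]),f(b[100:250,180:330])]))"
```

```text
4.7 [0.4922 0.049  0.1956] [179.95  -0.36   6.02] [ 0.5 -0.  -2.1] [-3. -0. 96.  0. 84. 81.]
[0.0493 0.2204 0.008 ] [ 0.0003 -0.002   0.0001]
```

View pics/c2.png

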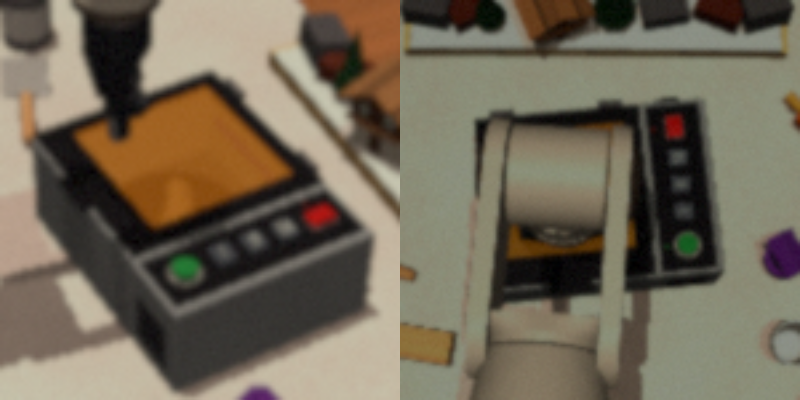

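The lid lies flush and shut, with the shepherd visible under it (side 175,190). Key 1 is at (223,250). Moving over it.

Call:
jog_arm:
  moves:
    - [[0.049,0.22,0],[0,0,0],-1]
    - [[0.049,0.22,0],[0,0,0],-1]
    - [[0.049,0.22,0],[0,0,0],-1]
    - [[0.049,0.22,0],[0,0,0],-1]
    - [[0.049,0.22,0],[0,0,0],-1]

```text
t: 5.3
tool_pos: [0.5444, -0.1134, 0.1896]
orientation: [-180.0, 0.1, 5.8]
contact_force: [0.1, 0.6, -0.6]
gripper_width: 0.0002
grasp_force: 0.0
```

```bash
python3 go.py .5463,-.1115,.14 .5463,-.1115,.13
```

```text
5.3 [ 0.5444 -0.1134  0.1896] [-1.7995e+02  1.2000e-01  5.8500e+00] [ 0.1  0.6 -0.6] [-20.   7.  89.  -0.  84.  64.]
[ 0.0029 -0.0022  0.0661] [-0.0003  0.0007 -0.0008]
[ 0.003  -0.0022  0.0795] [-0.0003  0.0007 -0.0008]
```

Call:
jog_arm:
  moves:
    - [[0.002,0,0.03],[0,0,0],-1]
    - [[0.002,0,0.055],[0,0,0],-1]
    - [[0.002,0,0.065],[0,0,0],-1]
    - [[0.002,0,0.065],[0,0,0],-1]

```text
t: 5.7
tool_pos: [0.5452, -0.1101, 0.1414]
orientation: [-179.9, 0.1, 6.1]
contact_force: [-0.5, 0.7, 0.3]
gripper_width: -0.0001
grasp_force: 0.0
```

Call:
jog_arm:
  moves:
    - [[0,0,0.003],[0,0,0],-1]
    - [[0,0,0.006],[0,0,0],-1]
    - [[0,0,0.009],[0,0,0],-1]
    - [[0,0,0.01],[0,0,0],-1]
    - [[0,0,0.01],[0,0,0],-1]

```text
t: 6.2
tool_pos: [0.5459, -0.1111, 0.1351]
orientation: [-180.0, -0.0, 6.0]
contact_force: [0.1, -0.1, 0.7]
gripper_width: -0.0003
grasp_force: 0.0
```

Call:
jog_arm:
  moves:
    - [[0,0,0.003],[0,0,0],-1]
    - [[0,0,0.005],[0,0,0],-1]
    - [[0,0,0.006],[0,0,0],-1]
    - [[0,0,0.006],[0,0,0],-1]

```text
t: 6.6
tool_pos: [0.5459, -0.1111, 0.1304]
orientation: [-180.0, 0.0, 6.0]
contact_force: [0.1, -0.8, -0.1]
gripper_width: -0.0002
grasp_force: 0.2
```

Call:
jog_arm:
  moves:
    - [[0,0,0.001],[0,0,0],-1]
    - [[0,0,0.002],[0,0,0],-1]
    - [[0,0,0.002],[0,0,0],-1]

```text
t: 6.9
tool_pos: [0.546, -0.1111, 0.1299]
orientation: [180.0, -0.0, 6.0]
contact_force: [-5.0, 1.6, 13.7]
gripper_width: 0.0001
grasp_force: 6.8
```

The key has bottomed out at z=0.130, as expected. Moving to the start button.

Call:
jog_arm:
  moves:
    - [[0,0,-0.02],[0,0,0],-1]
    - [[0,0,-0.04],[0,0,0],-1]
    - [[-0.064,0,-0.04],[0,0,0],-1]
    - [[-0.064,0,-0.04],[0,0,0],-1]
    - [[-0.064,0,-0.04],[0,0,0],-1]

```text
t: 7.4
tool_pos: [0.498, -0.1163, 0.1603]
orientation: [180.0, -0.1, 6.0]
contact_force: [0.5, -0.1, -0.4]
gripper_width: 0.0003
grasp_force: 0.0
```

```bash
python3 go.py .4985,-.1166,.14 .4985,-.1166,.131;  python3 -c "
from rig import capture
import cv2
b=capture('top')[:,:,::-1];a=capture('side')[:,:,::-1]
import numpy as np
f=lambda i:cv2.resize(i,(400,400),interpolation=cv2.INTER_CUBIC)
cv2.imwrite('pics/c3.png',np.hstack([f(a[165:235,250:320]),f(b[130:205,250:325])]))"
```

```text
7.4 [ 0.498  -0.1163  0.1603] [ 1.7996e+02 -9.0000e-02  5.9800e+00] [ 0.5 -0.1 -0.4] [-22.   3.  97.   0.  80.  62.]
[0.0006 0.0005 0.0271] [ 0.0002 -0.0005 -0.0001]
[0.0006 0.0005 0.0391] [ 0.0002 -0.0005 -0.0001]
```

View pics/c3.png

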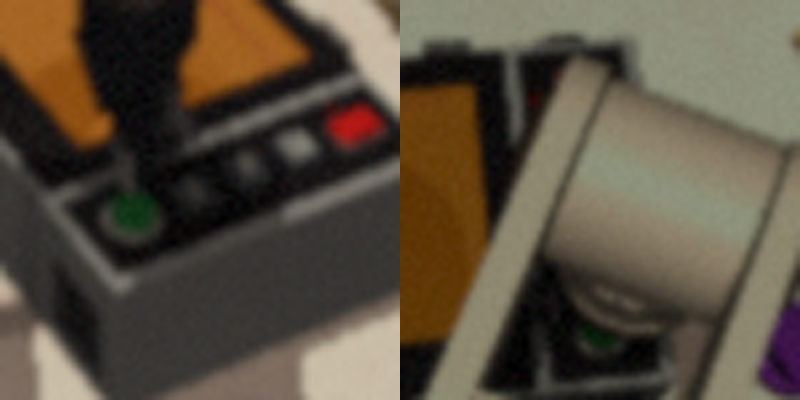

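The lid is shut, key 1 (195,185) sits lower and in shadow, and the fingertip is above the green button (130,213). Pressing it.

Call:
jog_arm:
  moves:
    - [[0,0,0.02],[0,0,0],-1]
    - [[0,0,0.03],[0,0,0],-1]
    - [[0,0,0.036],[0,0,0],-1]
    - [[0,0,0.04],[0,0,0],-1]
    - [[0,0,0.04],[0,0,0],-1]

```text
t: 8.0
tool_pos: [0.4986, -0.1161, 0.1307]
orientation: [180.0, -0.1, 6.0]
contact_force: [-7.5, 2.7, 19.4]
gripper_width: -0.0001
grasp_force: 9.6
```

Call:
jog_arm:
  moves:
    - [[0,0,0.001],[0,0,0],-1]
    - [[0,0,0.001],[0,0,0],-1]

```text
t: 8.2
tool_pos: [0.4987, -0.1161, 0.1305]
orientation: [180.0, -0.1, 6.0]
contact_force: [-11.3, 4.4, 27.8]
gripper_width: -0.0002
grasp_force: 14.0
```

The button is fully down, at the hard stop. Retreating.

Call:
jog_arm:
  moves:
    - [[0,0,-0.03],[0,0,0],-1]
    - [[0,0,-0.09],[0,0,0],-1]
    - [[0,0,-0.15],[0,0,0],-1]
    - [[0,0,-0.2],[0,0,0],-1]
    - [[0,0,-0.2],[0,0,0],-1]

```text
t: 8.7
tool_pos: [0.4995, -0.1165, 0.2837]
orientation: [179.8, -0.4, 6.0]
contact_force: [0.2, -0.2, 0.1]
gripper_width: 0.0004
grasp_force: 0.0
```

Call:
jog_arm:
  moves:
    - [[0,0.12,0],[0,0,0],-1]
    - [[0,0.24,0],[0,0,0],-1]
    - [[0,0.24,0],[0,0,0],-1]
    - [[0,0.24,0],[0,0,0],-1]
    - [[0,0.24,0],[0,0,0],-1]

```text
t: 9.2
tool_pos: [0.5168, -0.2986, 0.2766]
orientation: [-179.9, 0.1, 5.8]
contact_force: [0.5, 0.5, -0.4]
gripper_width: 0.0003
grasp_force: 0.0
```

```bash
python3 -c "
from rig import capture
import cv2
b=capture('top')[:,:,::-1];a=capture('side')[:,:,::-1]
import numpy as np
f=lambda i:cv2.resize(i,(400,400),interpolation=cv2.INTER_CUBIC)
cv2.imwrite('pics/c4.png',np.hstack([f(a[125:240,220:335]),f(b[130:220,225:315])]))"
```

```text
(no output)
```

View pics/c4.png

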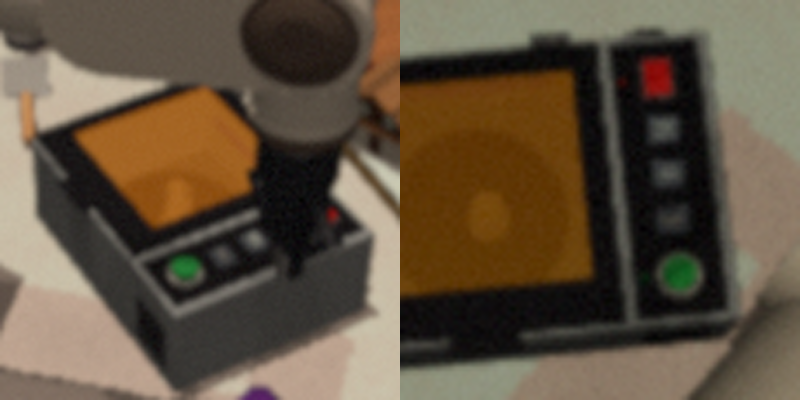

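The lid is shut, key 1 is in (top 673,220, darker than keys 2 and 3), the button is back up, the rocker is unchanged and the arm is clear. Handing in.

```bash
python3 -c "
from rig import bot
print(bot.sign_off())"
```

```text
the job is handed in; nothing more can be done
None
```

I handed the job in at about 9 s of robot time: lid pushed shut, one-bar key pushed in for the shepherd, and start button pressed and released; the last pictures agree, but the sign-off returned no verdict.

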